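# Seat a keyed collar on a moulder spindle

### The job

Fit the blue keyed collar onto the upright spindle: lower it over the nose, turn it until its inner tab drops into the keyway, then press it down against the stiff orange seal ring until it is fully home, and let go. Feel for the keyway gently and never push on the spindle with more than about 40 newtons (the ring needs about 10). Leave the dark spacer ring, the red tin and the wrench where they are.

Things in the scene. Friction and masses are not known exactly. Their poses are not given: they have to be found in the camera images.
- collar_center (a point): Centre (half-way up, on the bore axis) of the loose blue keyed collar: 34 mm high, 50 mm across, about 0.25 kg, upright on the bench. z up; the inner tab is on its +x side, marked by a yellow stripe on top and side; two flats to grip (26 mm long, 50 mm apart, full height) face +y and -y.
- collar: The same collar; origin at the centre of its underside, same axes. Bore: upper 14 mm is 28 mm wide, lower 20 mm is 40 mm wide. The tab stands inside the lower bore, flush with the underside: 8 mm high, 7 mm wide, reaching in to 14.2 mm from the axis.
- spindle_nose (a point): Top centre of the spindle's nose, 116 mm above the bench, on the vertical shaft axis; axes of the spindle unit (z up, keyway side +x). Downwards from here: a cone 12 mm high (12 to 26 mm wide), a straight pilot 26 mm wide for 30 mm, then at 42 mm below the top a flat shoulder 36 mm wide with the keyway cut into its side.
- spindle: Fixed green spindle unit: plate 140 x 140 x 18 mm, boss up to 50 mm high, locked steel shaft. Origin under the plate's centre; its +x side bears a yellow plate. The keyway (8.6 mm wide, down from the shoulder) lies within 1 rad either side of +x; these axes do not tell its exact direction: see or feel it.
- spindle_home (a point): Where the collar's centre is when fully home, on the shaft axis, 75 mm above the bench; axes of the spindle unit. With the tab resting on the shoulder the collar's centre is 16 mm above this point; with the tab in the keyway it can drop 9 mm until it meets the seal ring, and the last 7 mm must be pressed.
- seal (a joint): Orange seal ring round the shaft, 52 mm wide, 8 mm thick: how far it has been pushed down, 0 at the start, 0.007 m at its stop, which is home. It slides stiffly (about 8 to 10 N) and stays where it is pushed.
- spacer: Bystander: plain dark steel spacer ring, 56 mm outside diameter, 31 mm bore, 22 mm high; origin at the centre of its underside.
- tin: Bystander: closed red tin, 54 mm in diameter, 50 mm high; origin at the centre of its underside.
- wrench: Bystander: wrench lying flat on the bench beside the spindle unit.
Mind the look-alikes: they are no part of the job. Several things look just like the collar: the one meant starts farthest to the robot's right.

How it is judged:
At the end, for the whole second after the job is handed in: The collar is released, upright (within 0.08 rad) and at rest on the spindle, centred within 4 mm, its tab in the keyway and its underside within 2 mm of fully home, the seal ring pushed down at least 5 of its 7 mm (horizontal distance between collar_center and spindle_nose below 0.004 m and z of collar_center in the frame of spindle_home between -0.004 and 0.002 m and angle between collar_center's own z axis and vertical below 0.08 rad and value of joint seal above 0.005 m and linear speed of collar below 0.02 m/s); the robot touches nothing.
It fails at once if the spindle (with its shaft and ring) is pushed by the collar with more than 40 N (contact force between collar and spindle above 40 N).
It fails at once if the gripper or arm pushes on the spindle with more than 40 N (contact force between any of the fingers, the arm and spindle above 40 N).
It fails at once if the spacer ring, the tin or the wrench is moved by more than 20 mm (distance of any of spacer, tin, wrench from where it was at the start of the episode above 0.02 m).
It also fails if it takes over 54 s, if anything falls off the work surface, if the arm or the gripper's body presses on something with over 40 N, if the wrist force passes 120 N, or if a joint passes its speed limit or range.

### The arm

A 6-joint arm with a two-finger parallel gripper is mounted at the origin on the work surface. World frame = base frame: x ahead of the robot, y to its left, z up, the work surface at z = 0. Lengths are in m, angles in rad, forces in N, time in s.
With the tool pointing down it reaches from about 0.3 to 0.875 m from the base axis. Payload 6.4 kg.
Tool frame: the origin (TCP) lies midway between the tips of the shut fingers; the grasp point (between the pads) lies ctrl.grip_depth behind it (ctrl.grip_depth is the distance from the TCP to the grasp point, in m); x points along the fingers, y is the direction in which the jaws open and shut, and the axes are right-handed (so a half turn about x gives the same grasp; the last joint's range is limited). The gripper opens to 85 mm and grips with 20 to 120 N. Pads are 22 mm wide; open, the fingers measure 114 mm over their backs; the gripper's body (76 mm by 85 mm) begins 54 mm behind the grasp point. The pads swing forward as they close: fully open they stand 13 mm farther back than shut.
Start: joints at [1.112, 0.181, 1.607, -0, 1.354, -0.206], TCP at [0.144, 0.557, 0.231] pointing down, gripper open.
Joint ranges: [-2.99, 2.99], [-0.89, 2.07], [0.3, 2.58], [-1.14, 4.28], [0, 2.63], [-3.12, 3.12]. Speed limits (rad/s): [2.57, 2.57, 3.01, 3.14, 3.14, 3.14].

### API

Orientations are given as a unit quaternion [w, x, y, z].
In Python, from bench import ctrl gives the robot as it stands.
- The arm moves only by the shell command python3 -m creep 'ROWS'. ROWS is text: rows parted by semicolons, each of 7 numbers parted by spaces: the opening, from 0 (shut) to 1 (fully open), then the shift along the tool's x, y, z in cm, then the turn, a rotation vector about the tool's x, y, z in rad. In form: claw x y z ax ay az; .... A call has 1 to 10 rows; each row shifts and turns the pose as measured when the row begins, along the tool's axes as they then stand; what a row does not reach is not made up. A row lasts 1/8 s, in which the tool goes at most 62.5 mm and 10.7 degrees, less where a joint would pass 70% of its speed; a pose out of reach is approached as far as the arm can. A call with a gripper value outside its range is refused whole. The fingers move at their own pace and stop on an object; the grip force is fixed at half the most. Time passes only in rows, so rows that do not move let the fingers close. It gives the time, the measured TCP pose, the force and the opening at its end, in the units of the state.
- ctrl.get_obs(): the state, without advancing time (a new reading comes with each control period).
- ctrl.camera(name): name is "scene" or "top" or "wrist"; returns (picture, depth): 384x512x3 uint8, blue, green, red; 384x512 float32, m along the optical axis (not along the pixel's ray), 0 where there is no reading.
- ctrl.calibration(name): a dict with "mtx" (3x3 intrinsics, pixels), "R" (3x3) and "t" (3): a world point X has camera coordinates R X + t; the wrist camera has in their place "tool_from_camera" (4x4, takes a point from camera to tool coordinates, whose origin is the TCP and whose axes are the tool frame's). Camera axes: x right, y down, z forward; pixel columns grow to the right and rows downward; lengths in m; the calibration is good to about 2 mm. A picture is of the moment at which its call begins: read the wrist's pose just before it. calibration takes no time and is no camera call.
- ctrl.hand_in(): hands the job in, once; it reports no verdict.
Trained networks look in the newest picture that a camera, given by its name, has taken for a name from the list of things; names that differ only in an ending like _2 or _b are one class to them, and where a whole thing is asked for, a point or a joint stands for the part that bears it (a point fixed in the world has none). Each returns a list of dicts, best first, with "confidence" (0 to 1); they miss things now and then, are a little off and sometimes report something else, mostly with a low value. They report only what shows in the picture. A call takes as long as a camera call. They do not tell look-alikes from the thing itself.
- ctrl.find_in(query, camera): "rect" ([left, top, right, bottom] in pixels, round what is visible of it).
The state is a dict: "time_s": time; "q": joint angles; "dq": joint speeds; "joint_efforts": joint torques, N m; "eef_pos": TCP position; "eef_rot": TCP orientation; "wrist_force": force on the tool from outside, world axes, zero at the start; "torque": the same for the moment, N m; "opening": opening from 0.0 (shut) to 1.0 (fully open).
Only numpy, scipy, OpenCV 4.12 (cv2) and the standard library are available. Lean on these libraries where they do the work, as an engineer would, in place of code of your own. Each camera call takes 0.05 s, during which the arm holds its last target.

## Working session

There is one attempt and no reset: what is moved stays moved. The work goes in short steps, Python scripts to look and compute and a shell command to move; the robot and the scene stay as the last step left them, time stands still between calls to the robot, and variables do not carry over. Pictures are saved under pics/ and viewed, and the job is handed in when it is done.

```bash
ls; mkdir -p pics
python3 - <<'E'
from bench import ctrl
import cv2,json
o=ctrl.get_obs(); print(o, ctrl.grip_depth)
for n in("scene","top"):
    p,d=ctrl.camera(n); cv2.imwrite(f"pics/{n}0.png",p)
    c=ctrl.calibration(n); print(n,c)
    for q in("collar","spindle"):
        print(q,[(r["rect"],round(r["confidence"],2)) for r in ctrl.find_in(q,n)])
print(ctrl.calibration("wrist"))
E
```

```text
pics
{'time_s': 0.0, 'q': array([ 1.11168475e+00,  1.81511753e-01,  1.60803011e+00, -2.88884845e-06,
        1.35378383e+00, -2.06325141e-01]), 'dq': array([ 0.00028015,  0.00144091, -0.00120448,  0.00044303, -0.00094635,
       -0.00026334]), 'joint_efforts': array([-1.73700504e-03, -4.44857597e+01, -3.51342416e+01, -4.08614887e-04,
        8.88254464e-03, -3.75359818e-06]), 'eef_pos': array([0.1435551 , 0.55621696, 0.23038993]), 'eef_rot': array([ 0.70126678,  0.08855603,  0.70166514, -0.08971492]), 'wrist_force': array([-0.57207044,  0.18478552, -0.59144471]), 'torque': array([-0.089106  , -0.00563636,  0.05642381]), 'opening': 0.9984427959617064} 0.0187
scene {'mtx': array([[487.47233911,   0.        , 255.40707983],
       [  0.        , 487.47233911, 202.91055824],
       [  0.        ,   0.        ,   1.        ]]), 'R': array([[ 0.67699176,  0.73596343,  0.0063242 ],
       [ 0.60270842, -0.54944173, -0.57866773],
       [-0.42240351,  0.39556493, -0.81553888]]), 't': array([-0.27145967, -0.24948168,  1.63910837])}
collar [([272.7, 135.7, 283.6, 154.8], 0.81), ([284.6, 179.1,
[... 432 characters left out ...]
rray([-0.03263788,  0.44970687,  1.07256463])}
collar [([139.0, 205.7, 158.5, 229.1], 0.86), ([183.8, 181.7, 204.4, 199.8], 0.6)]
spindle [([279.2, 145.1, 339.9, 206.2], 0.8)]
{'mtx': array([[332.09563764,   0.        , 254.48931731],
       [  0.        , 332.09563764, 191.78013315],
       [  0.        ,   0.        ,   1.        ]]), 'tool_from_camera': array([[ 5.49305375e-04, -3.04355643e-01,  9.52558314e-01,
        -1.42523450e-01],
       [ 9.99999847e-01,  1.07115853e-04, -5.42438158e-04,
        -9.98986113e-04],
       [ 6.30600176e-05,  9.52558466e-01,  3.04355655e-01,
        -7.70444029e-02],
       [ 0.00000000e+00,  0.00000000e+00,  0.00000000e+00,
         1.00000000e+00]])}
```

View pics/scene0.png

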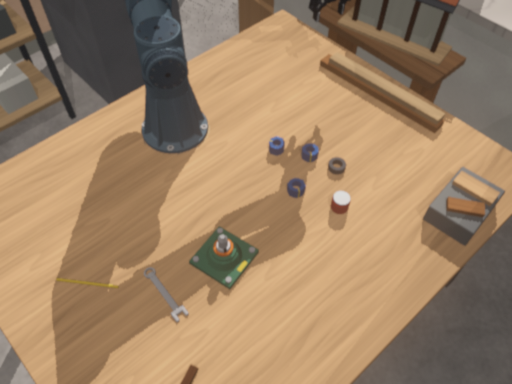

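View pics/top0.png

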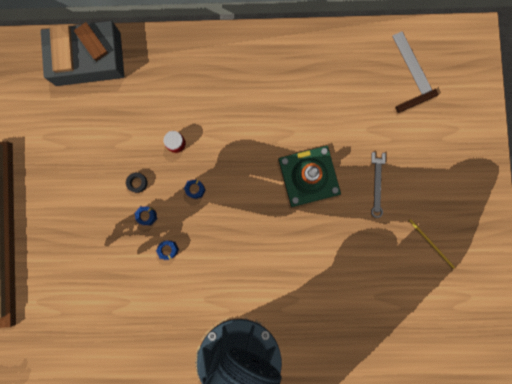

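```bash
cat > h.py <<'E'
from bench import ctrl
import cv2,numpy as np
def world(n,u,v,z=None,d=None):
    c=ctrl.calibration(n);K=c["mtx"]
    r=np.array([(u-K[0,2])/K[0,0],(v-K[1,2])/K[1,1],1.])
    R,t=c["R"],np.array(c["t"])
    o=-R.T@t; w=R.T@r
    return o+w*((z-o[2])/w[2]) if d is None else R.T@(r*d-t)
E
python3 - <<'E'
from h import *
a=cv2.imread("pics/top0.png"); 
x=cv2.resize(a[170:210,175:215],(560,560),interpolation=2); cv2.imwrite("pics/z1.png",x)
x=cv2.resize(a[140:215,270:345],(600,600),interpolation=2); cv2.imwrite("pics/z2.png",x)
a=cv2.imread("pics/scene0.png")
x=cv2.resize(a[130:205,260:360],(800,600),interpolation=2); cv2.imwrite("pics/z3.png",x)
for p in((145.5,215.5),(195,189.5),(167.5,250)): print(world("top",*p,z=.034))
print(world("top",312,173,z=.1))
E
```

```text
[0.38732363 0.24284815 0.034     ]
[0.45448579 0.11054191 0.034     ]
[0.29544183 0.18359205 0.034     ]
[ 0.48348165 -0.19389939  0.1       ]
```

View pics/z1.png

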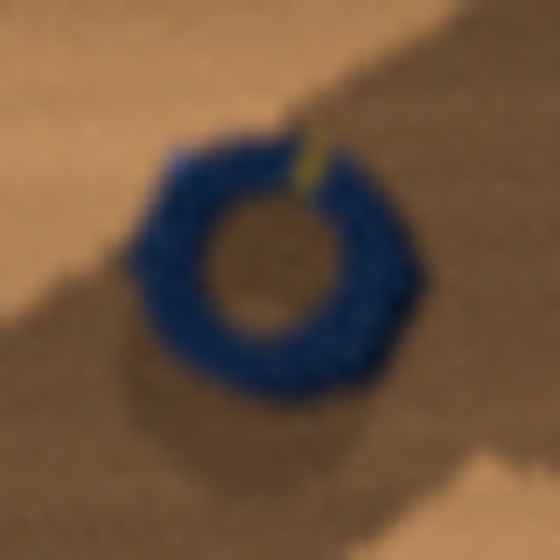

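View pics/z2.png

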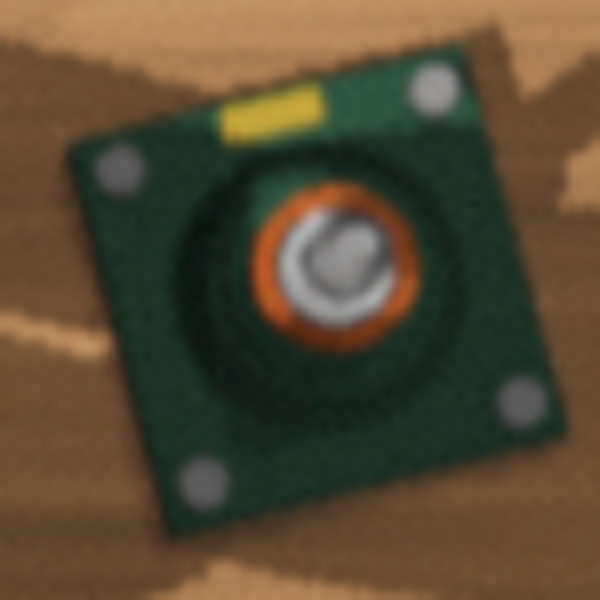

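View pics/z3.png

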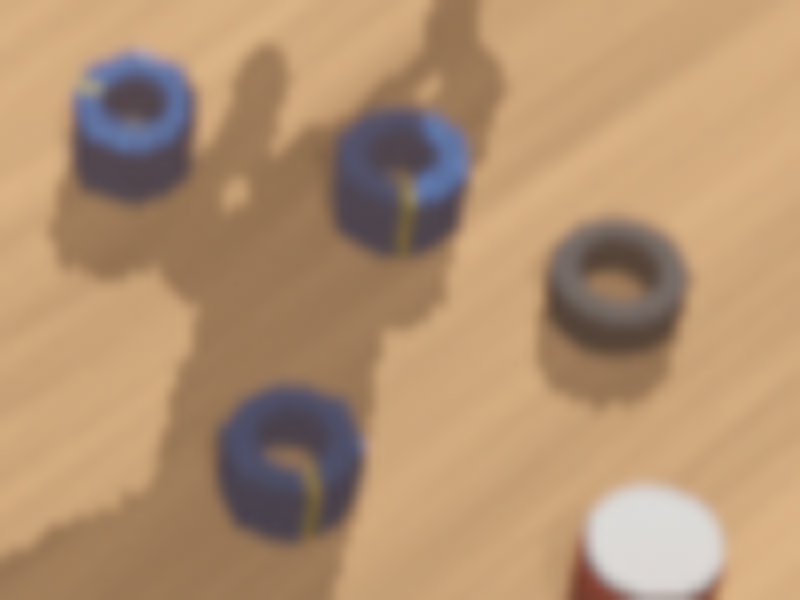

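```bash
cat >> h.py <<'E'
from scipy.spatial.transform import Rotation as Ro
def pose():
    o=ctrl.get_obs(); q=o["eef_rot"]
    return o,np.array(o["eef_pos"]),Ro.from_quat([q[1],q[2],q[3],q[0]]).as_matrix()
def down(a):
    c,s=np.cos(a),np.sin(a)
    return np.array([[0,c,s],[0,s,-c],[-1,0,0.]])
def delta(p,a):
    """cm in the tool frame, rotvec in tool frame"""
    o,P,R=pose()
    t=down(a); 
    print("t",round(o["time_s"],3),"pos",P.round(4),"yaw y",round(np.arctan2(R[1,1],R[0,1]),3),"op",round(o["opening"],3),"F",np.round(o["wrist_force"],1))
    print("shift cm",(R.T@(np.array(p)-P)*100).round(2),"rot",Ro.from_matrix(R.T@t).as_rotvec().round(4), "q6",o["q"].round(2))
def wpix(u,v,z,P=None,R=None):
    c=ctrl.calibration("wrist");K=c["mtx"];T=np.array(c["tool_from_camera"])
    r=np.array([(u-K[0,2])/K[0,0],(v-K[1,2])/K[1,1],1.])
    o=P+R@T[:3,3]; w=R@T[:3,:3]@r
    return o+w*((z-o[2])/w[2])
E
python3 - <<'E'
from h import *
delta((.483,-.194,.20),1.3)
delta((.4545,.1105,.12),-.34+1.57)
E
```

```text
t 0.3 pos [0.1437 0.5566 0.231 ] yaw y 1.318 op 1.001 F [-0.6  0.8 -0.5]
shift cm [  3.13 -64.19  51.62] rot [ 0.018  -0.0001  0.0006] q6 [ 1.11  0.18  1.61  0.    1.35 -0.21]
t 0.3 pos [0.1437 0.5566 0.231 ] yaw y 1.318 op 1.001 F [-0.6  0.8 -0.5]
shift cm [ 11.11 -35.41  41.25] rot [ 0.088  -0.0001  0.0006] q6 [ 1.11  0.18  1.61  0.    1.35 -0.21]
```

```bash
python3 -m creep '1 0 -4.7 3.8 0 0 0;1 0 -4.7 3.8 0 0 0;1 0 -4.7 3.8 0 0 0;1 0 -4.7 3.8 0 0 0;1 0 -4.7 3.8 0 0 0;1 0 -4.7 3.8 0 0 0;1 0 -4.7 3.8 0 0 0;1 0 -4.7 3.8 0 0 0;1 0 -4.7 3.8 0 0 0;1 0 -4.7 3.8 0 0 0'
python3 - <<'E'
from h import *
delta((.483,-.194,.20),1.3)
E
```

```text
time_s: 1.55
eef_pos: [0.4016, -0.0059, 0.233]
eef_rot: [0.705, 0.087, 0.698, -0.085]
wrist_force: [0.3, 0.7, 0.4]
opening: 0.997
t 1.55 pos [ 0.4016 -0.0059  0.233 ] yaw y 1.327 op 0.997 F [0.3 0.7 0.4]
shift cm [  3.37 -16.3   12.4 ] rot [ 0.027   0.0098 -0.003 ] q6 [-0.32 -0.25  2.02  0.    1.36 -1.64]
```

```bash
python3 -m creep '1 1 -4.1 3.1 0 0 0;1 1 -4.1 3.1 0 0 0;1 1 -4.1 3.1 0 0 0;1 1 -4.1 3.1 0 0 0;1 0 0 0 0 0 0;1 0 0 0 0 0 0'
python3 - <<'E'
from h import *
delta((.483,-.194,.19),1.3)
o,P,R=pose(); p,d=ctrl.camera("wrist"); cv2.imwrite("pics/w1.png",p); np.savez("w1.npz",P=P,R=R,d=d)
E
```

```text
time_s: 2.3
eef_pos: [0.4852, -0.2064, 0.1932]
eef_rot: [0.706, 0.089, 0.697, -0.088]
wrist_force: [0.4, -0.2, -0.2]
opening: 1.0
t 2.3 pos [ 0.4852 -0.2064  0.1932] yaw y 1.319 op 1.0 F [ 0.4 -0.2 -0.2]
shift cm [ 0.32  1.14 -0.52] rot [ 0.0193  0.0125 -0.0033] q6 [-0.63  0.1   1.77  0.01  1.25 -1.95]
```

View pics/w1.png

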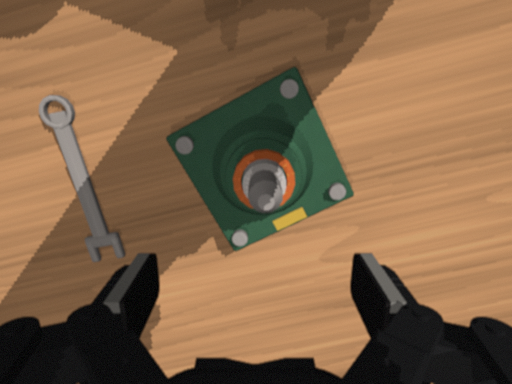

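Run:
```python
from h import *
f=np.load("w1.npz");P,R,d=f["P"],f["R"],f["d"]
a=cv2.imread("pics/w1.png"); cv2.imwrite("pics/z4.png",cv2.resize(a[130:230,215:315],(600,600),interpolation=2))
print(wpix(264,198,.116,P,R),wpix(264,182,.074,P,R))
A=np.array([.4835,-.1945,.16]); delta(A+.10*R[:,2],1.319)
```

```text
[ 0.48534099 -0.20047859  0.116     ] [ 0.48659848 -0.19949944  0.074     ]
t 2.35 pos [ 0.4852 -0.2063  0.1933] yaw y 1.32 op 0.995 F [-1.2 -0.2  0.9]
shift cm [3.34 1.08 9.5 ] rot [ 0.0008  0.0131 -0.0028] q6 [-0.63  0.1   1.77  0.01  1.25 -1.95]
```

View pics/z4.png

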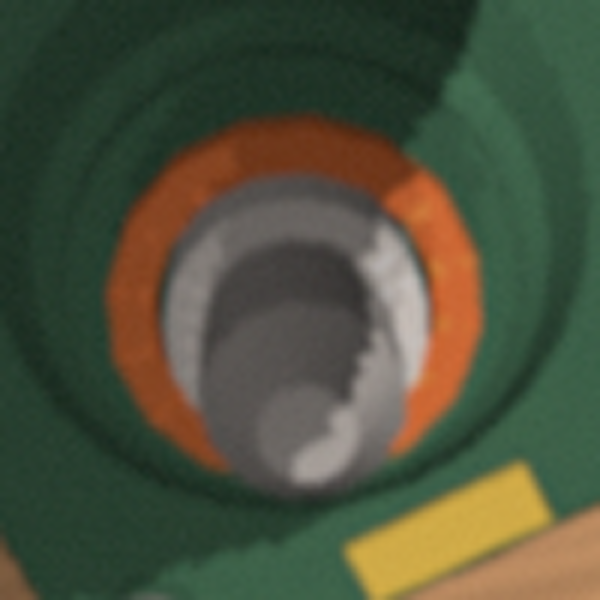

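```bash
python3 -m creep '1 1.5 0.5 5 0 0 0;1 2 0 5 0 0.01 0;1 0 0 0 0 0 0;1 0 0 0 0 0 0'
python3 - <<'E'
from h import *
delta((.483,-.194,.19),1.3)
o,P,R=pose(); p,d=ctrl.camera("wrist"); cv2.imwrite("pics/w2.png",p); np.savez("w2.npz",P=P,R=R,d=d)
E
```

```text
time_s: 2.85
eef_pos: [0.5853, -0.2213, 0.1601]
eef_rot: [0.703, 0.088, 0.701, -0.086]
wrist_force: [0.3, 0.6, 0.4]
opening: 0.999
t 2.85 pos [ 0.5853 -0.2213  0.1601] yaw y 1.325 op 0.999 F [0.3 0.6 0.4]
shift cm [ -3.02   0.17 -10.58] rot [ 0.0248  0.0026 -0.0027] q6 [-0.55  0.36  1.54  0.    1.24 -1.88]
```

View pics/w2.png

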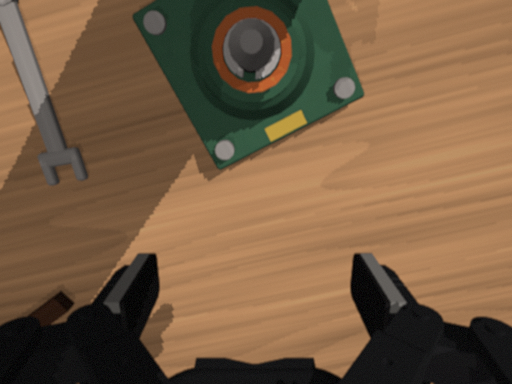

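Run:
```python
from h import *
a=cv2.imread("pics/w2.png"); cv2.imwrite("pics/z5.png",cv2.resize(a[0:100,202:302],(800,800)[:2],interpolation=2)[:600])
a=a[:100,200:300]
cv2.imwrite("pics/z5.png",cv2.resize(a,(600,600),interpolation=2))
f=np.load("w2.npz");P,R=f["P"],f["R"]
for v in ((250,43,.116),(252,50,.074)):print(wpix(*v,P,R))
```

```text
[ 0.48951219 -0.20071257  0.116     ]
[ 0.48920177 -0.19978588  0.074     ]
```

View pics/z5.png

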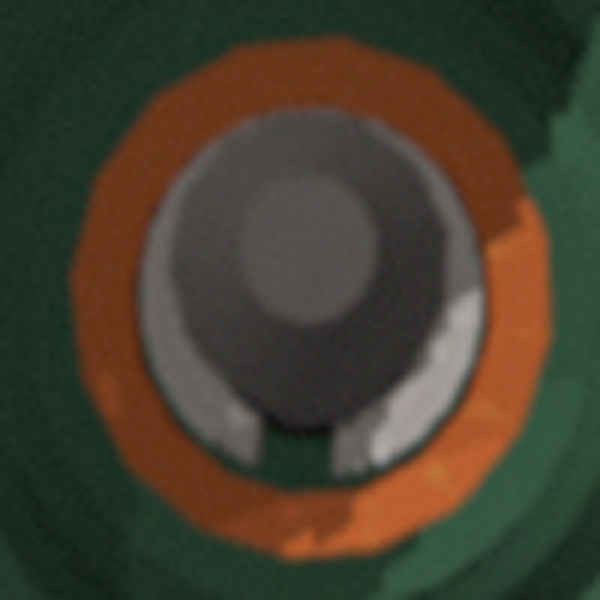

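Run:
```python
from h import *
f=np.load("w2.npz");P,R=f["P"],f["R"]
c=[]
for v in ((251.7,41.7,.116),(252,49.5,.074),(252,49.8,.065)):
    c.append(wpix(*v,P,R));print(c[-1])
for e in ((258,478),(335,483),(297,480),(258,425),(332,427)):
    k=wpix(200+e[0]/6,e[1]/6,.074,P,R)
    dd=(k-c[1])[:2]; print(np.hypot(*dd),np.arctan2(dd[1],dd[0]))
for s in (138,485):
    print(np.linalg.norm(wpix(200+s/6,49.5,.074,P,R)-c[1]))
# plate edge angle
a1=wpix(218,169,.018,P,R);a2=wpix(364,94,.018,P,R);b=a2-a1;print(np.arctan2(b[1],b[0])-np.pi/2)
```

```text
[ 0.48912987 -0.19971167  0.116     ]
[ 0.48891755 -0.19971381  0.074     ]
[ 0.48827128 -0.19959606  0.065     ]
0.01908693548147472 -0.5606770494954053
0.01882574823019947 -0.11514565665933982
0.018431710213803965 -0.3368770335617614
0.014016078252043393 -0.6765500822388495
0.013112871447342734 -0.08314490534816017
0.0184101143759774
0.018310681937635367
0.2322259824898636
```

Run:
```python
from h import *
delta((.4545,.1105,.14),1.23)
```

```text
t 2.9 pos [ 0.585  -0.2213  0.16  ] yaw y 1.325 op 0.997 F [0.7 0.1 0.2]
shift cm [  2.04  28.99 -20.75] rot [ 0.0945  0.0024 -0.003 ] q6 [-0.55  0.36  1.54  0.    1.24 -1.88]
```

```bash
python3 -m creep '1 0 4.83 -3.46 0 0 0;1 0 4.83 -3.46 0 0 0;1 0 4.83 -3.46 0 0 0;1 0 4.83 -3.46 0 0 0;1 1 4.83 -3.46 0 0 0;1 1 4.83 -3.46 0 0 0;1 0 0 0 0.09 0 0;1 0 0 0 0 0 0;1 0 0 0 0 0 0'
python3 - <<'E'
from h import *
delta((.4545,.1105,.14),1.23)
o,P,R=pose(); p,d=ctrl.camera("wrist"); cv2.imwrite("pics/w3.png",p); np.savez("w3.npz",P=P,R=R,d=d)
E
```

```text
time_s: 4.03
eef_pos: [0.4467, 0.1204, 0.1513]
eef_rot: [0.707, 0.119, 0.687, -0.117]
wrist_force: [-0.7, -0.2, 0.6]
opening: 1.0
t 4.025 pos [0.4467 0.1204 0.1513] yaw y 1.235 op 1.0 F [-0.7 -0.2  0.6]
shift cm [ 1.16 -0.69  1.03] rot [ 0.0047  0.0285 -0.0081] q6 [ 0.01 -0.    1.98 -0.    1.14 -1.23]
```

View pics/w3.png

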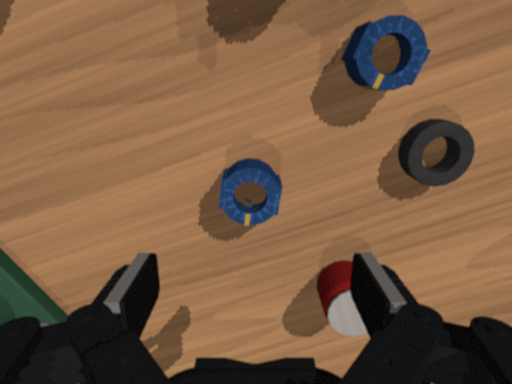

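Run:
```python
from h import *
a=cv2.imread("pics/w3.png"); cv2.imwrite("pics/z6.png",cv2.resize(a[145:245,200:300],(600,600),interpolation=2))
f=np.load("w3.npz");P,R=f["P"],f["R"]
C=wpix(250,190,.034,P,R);print("collar",C)
T=wpix(348,317,.05,P,R);print("tin",T, R.T@(T-C))
```

```text
collar [0.45288841 0.11420403 0.034     ]
tin [0.58955012 0.15849976 0.05      ] [-0.0120295   0.08700262  0.11480579]
```

View pics/z6.png

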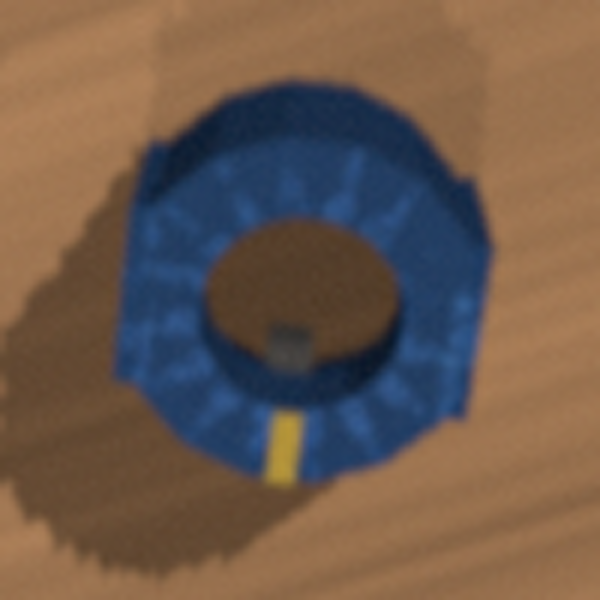

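Run:
```python
from h import *
f=np.load("w3.npz");P,R=f["P"],f["R"]
g=lambda x,y:wpix(200+x/6,145+y/6,.034,P,R)
C=g(304,312);print(C)
an=lambda d:round(np.arctan2(d[1],d[0]),3)
print(an(g(283,480)-C),an(g(288,412)-C),an(g(462,415)-g(490,250)), an(g(118,378)-g(137,215)))
for x,y in((125,290),(478,330),(304,140),(283,483),(204,312),(403,312)):print(np.linalg.norm(g(x,y)-C))
print(g(461,412)); delta((C[0],C[1],.006),-.34+np.pi/2)
```

```text
[0.45884091 0.11267938 0.034     ]
-0.457 -0.489 -0.469 -0.478
0.024750361728281073
0.02420502954375801
0.024506168388764262
0.026063557232466027
0.013769530492885741
0.013642656904405408
[0.48026434 0.12847204 0.034     ]
t 4.075 pos [0.4469 0.1202 0.1513] yaw y 1.234 op 0.998 F [ 0.3 -0.5  0.2]
shift cm [14.57 -0.44  0.96] rot [ 0.0032  0.0286 -0.0082] q6 [ 0.01 -0.    1.98 -0.    1.14 -1.23]
```

```bash
python3 -m creep '1 0 0 0 0.137 0.0286 -0.008;1 3 -0.45 0.95 0 0 0;1 3 0 0 0 0 0;1 0 0 0 0 0 0;1 0 0 0 0 0 0'
python3 - <<'E'
from h import *
delta((.4588,.1127,.004),1.098)
o,P,R=pose(); p,d=ctrl.camera("wrist"); cv2.imwrite("pics/w4.png",p); np.savez("w4.npz",P=P,R=R,d=d)
E
```

```text
time_s: 4.7
eef_pos: [0.4568, 0.1079, 0.093]
eef_rot: [0.688, 0.17, 0.685, -0.167]
wrist_force: [0.5, -0.1, 0.2]
opening: 0.999
t 4.7 pos [0.4568 0.1079 0.093 ] yaw y 1.089 op 0.999 F [ 0.5 -0.1  0.2]
shift cm [ 8.9   0.48 -0.08] rot [-0.0086  0.0036 -0.0041] q6 [-0.02  0.12  1.98  0.    1.03 -1.11]
```

View pics/w4.png

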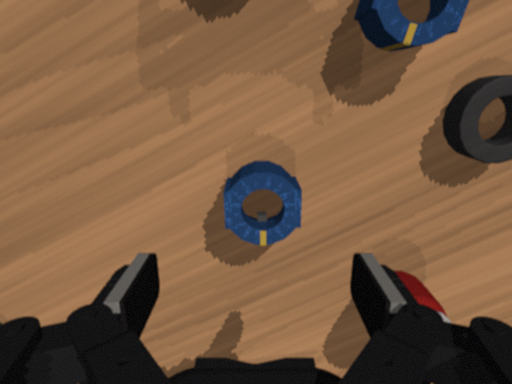

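Run:
```python
from h import *
a=cv2.imread("pics/w4.png"); cv2.imwrite("pics/z7.png",cv2.resize(a[155:255,213:313],(600,600),interpolation=2))
```

```text
(no output)
```

View pics/z7.png

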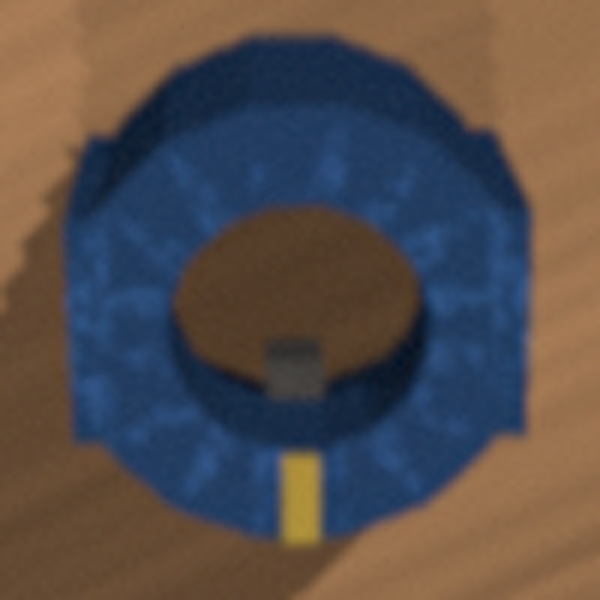

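Run:
```python
from h import *
f=np.load("w4.npz");P,R=f["P"],f["R"]
g=lambda x,y:wpix(213+x/6,155+y/6,.034,P,R)
C=g(300,325);print(C)
an=lambda d:round(np.arctan2(d[1],d[0]),3)
print(an(g(302,545)-C),an(g(525,430)-g(530,215)), an(g(78,435)-g(70,215)))
delta((C[0],C[1],.004),an(g(302,545)-C)+np.pi/2)
```

```text
[0.45874565 0.11243361 0.034     ]
-0.465 -0.46 -0.475
t 4.75 pos [0.4567 0.108  0.093 ] yaw y 1.09 op 1.002 F [-0.7 -1.   0. ]
shift cm [ 8.91  0.45 -0.05] rot [-0.0163  0.0037 -0.0041] q6 [-0.02  0.12  1.98  0.    1.03 -1.11]
```

```bash
python3 -m creep '1 0 0.45 -0.05 -0.014 0.004 -0.004;1 3.5 0 0 0 0 0;1 3.5 0 0 0 0 0;1 1.2 0 0 0 0 0;1 0 0 0 0 0 0'
python3 - <<'E'
from h import *
delta((.4587,.1124,.004),1.104)
E
```

```text
time_s: 5.38
eef_pos: [0.4644, 0.1134, 0.0149]
eef_rot: [0.692, 0.163, 0.685, -0.161]
wrist_force: [0.2, -0.8, 0.3]
opening: 1.0
t 5.375 pos [0.4644 0.1134 0.0149] yaw y 1.107 op 1.0 F [ 0.2 -0.8  0.3]
shift cm [ 1.08 -0.35 -0.47] rot [ 0.0034  0.0094 -0.0048] q6 [-0.01  0.29  1.99  0.    0.85 -1.12]
```

```bash
python3 -m creep '1 0.5 -0.35 -0.47 0.003 0.009 -0.005;1 0.5 0 0 0 0 0;1 0 0 0 0 0 0'
python3 - <<'E'
from h import *
delta((.4587,.1124,.004),1.104)
E
```

```text
time_s: 5.75
eef_pos: [0.4606, 0.1125, 0.0069]
eef_rot: [0.689, 0.163, 0.687, -0.163]
wrist_force: [0.4, 0.0, 0.4]
opening: 1.003
t 5.75 pos [0.4606 0.1125 0.0069] yaw y 1.105 op 1.003 F [0.4 0.  0.4]
shift cm [ 0.29 -0.09 -0.16] rot [ 0.0007  0.004  -0.0015] q6 [-0.01  0.3   2.   -0.    0.84 -1.12]
```

```bash
python3 -m creep '1 0.2 -0.08 -0.16 0 0.004 0;1 0 0 -0.05 0 0 0;0 0 0 0 0 0 0;0 0 0 0 0 0 0;0 0 0 0 0 0 0;0 0 0 0 0 0 0;0 0 0 0 0 0 0;0 0 0 0 0 0 0'
python3 - <<'E'
from h import *
delta((.4587,.1124,.004),1.104)
E
```

```text
time_s: 6.75
eef_pos: [0.4591, 0.1128, 0.0058]
eef_rot: [0.689, 0.164, 0.687, -0.163]
wrist_force: [-0.6, 0.4, 2.0]
opening: 0.575
t 6.75 pos [0.4591 0.1128 0.0058] yaw y 1.105 op 0.575 F [-0.6  0.4  2. ]
shift cm [ 0.18 -0.05 -0.02] rot [ 0.0008  0.0013 -0.0023] q6 [-0.01  0.3   2.    0.    0.84 -1.12]
```

```bash
python3 -m creep '0 -2 0 0 0 0 0;0 -5 0 0 0 0 0;0 -6 0 0 0 0 0;0 -3 0 0 0 0 0;0 0 0 0 0 0 0'
python3 - <<'E'
from h import *
delta((.489,-.1997,.16),1.231)
E
```

```text
time_s: 7.38
eef_pos: [0.456, 0.1124, 0.1671]
eef_rot: [0.686, 0.164, 0.69, -0.163]
wrist_force: [-0.0, 0.4, -2.2]
opening: 0.573
t 7.375 pos [0.456  0.1124 0.1671] yaw y 1.104 op 0.573 F [-0.   0.4 -2.2]
shift cm [  0.65 -26.39  16.99] rot [-0.1266 -0.0052  0.0006] q6 [-0.01  0.02  1.92  0.    1.21 -1.12]
```

```bash
python3 -m creep '0 0 -4.4 2.83 0 0 0;0 0 -4.4 2.83 0 0 0;0 0 -4.4 2.83 0 0 0;0 0 -4.4 2.83 0 0 0;0 0 -4.4 2.83 0 0 0;0 0 -4.4 2.83 0 0 0;0 0 0 0 -0.127 0 0;0 0 0 0 0 0 0;0 0 0 0 0 0 0'
python3 - <<'E'
from h import *
delta((.489,-.1997,.16),1.231)
o,P,R=pose(); p,d=ctrl.camera("wrist"); cv2.imwrite("pics/w5.png",p); np.savez("w5.npz",P=P,R=R,d=d)
E
```

```text
time_s: 8.5
eef_pos: [0.4802, -0.2042, 0.1443]
eef_rot: [0.686, 0.122, 0.708, -0.115]
wrist_force: [0.3, -0.1, -1.8]
opening: 0.574
t 8.5 pos [ 0.4802 -0.2042  0.1443] yaw y 1.233 op 0.574 F [ 0.3 -0.1 -1.8]
shift cm [-1.59  0.72  0.63] rot [ 0.0023 -0.0323 -0.0052] q6 [-0.63  0.18  1.79 -0.    1.2  -1.86]
```

View pics/w5.png

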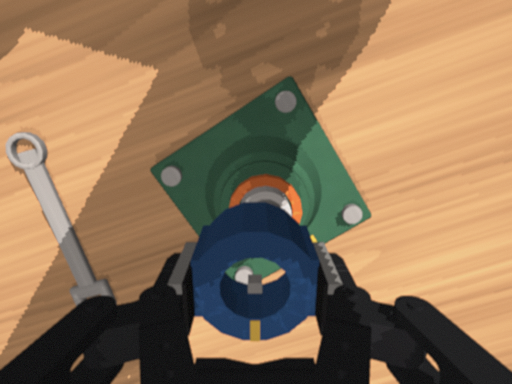

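```bash
python3 -m creep '0 -0.2 0.7 0.6 0.002 -0.032 -0.005;0 0 0 0 0 0 0;0 0 0 0 0 0 0'
python3 - <<'E'
from h import *
delta((.489,-.1997,.145),1.231)
o,P,R=pose(); p,d=ctrl.camera("wrist"); cv2.imwrite("pics/w6.png",p); np.savez("w6.npz",P=P,R=R,d=d)
cv2.imwrite("pics/z8.png",cv2.resize(p[190:350,180:340],(600,600),interpolation=2))
p,d=ctrl.camera("scene");cv2.imwrite("pics/s2.png",cv2.resize(p[200:300,180:280],(600,600),interpolation=2))
E
```

```text
time_s: 8.93
eef_pos: [0.4889, -0.1971, 0.1462]
eef_rot: [0.698, 0.119, 0.696, -0.119]
wrist_force: [0.7, 0.4, -1.7]
opening: 0.572
t 8.925 pos [ 0.4889 -0.1971  0.1462] yaw y 1.233 op 0.572 F [ 0.7  0.4 -1.7]
shift cm [ 0.12 -0.24  0.09] rot [ 0.0016  0.0019 -0.0001] q6 [-0.61  0.17  1.81  0.    1.17 -1.84]
```

View pics/z8.png

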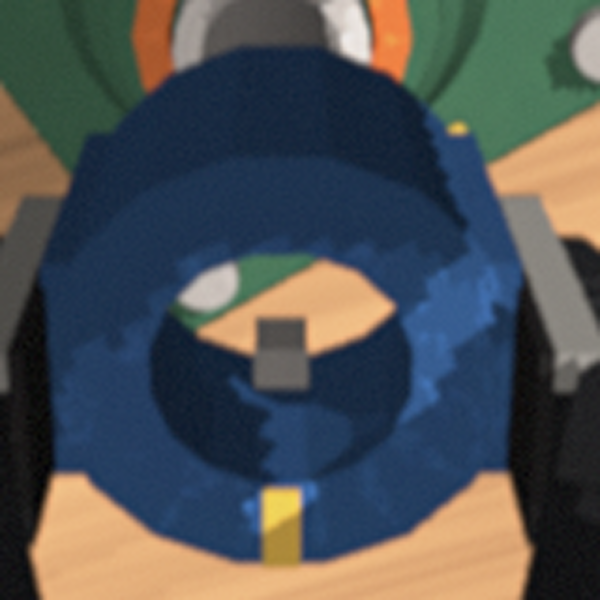

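View pics/s2.png

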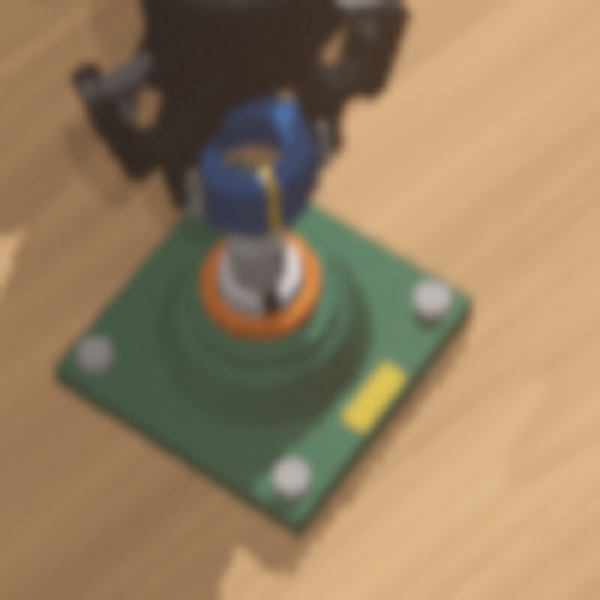

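Run:
```python
from h import *
from scipy.optimize import least_squares
def run(fn,pts,ox,oy):
    f=np.load(fn);P,R=f["P"],f["R"]
    def res(a):
        return [np.hypot(*(wpix(ox+x/6,oy+y/6,z,P,R)[:2]-a))-r for x,y,z,r in pts]
    s=least_squares(res,[.488,-.199]); print(fn,s.x,np.array(res(s.x)).round(4))
run("w1.npz",[(108,305,.065,.026),(483,300,.065,.026),(298,115,.065,.026),(150,180,.065,.026),(162,320,.074,.018),(432,320,.074,.018),(298,173,.074,.018),(258,434,.116,.006),(358,434,.116,.006),(308,383,.116,.006),(308,490,.116,.006)],215,130)
run("w2.npz",[(72,280,.065,.026),(552,300,.065,.026),(310,38,.065,.026),(310,560,.065,.026),(138,290,.074,.018),(485,290,.074,.018),(375,475,.074,.018),(240,472,.074,.018),(238,250,.116,.006),(380,250,.116,.006),(310,176,.116,.006),(310,325,.116,.006)],200,0)
```

```text
w1.npz [ 0.48778859 -0.19933978] [ 0.0003  0.0006  0.0004  0.0006  0.0004  0.0005  0.0024 -0.0001  0.
 -0.0009  0.0023]
w2.npz [ 0.48957381 -0.19985806] [ 0.0005  0.0005  0.0008  0.0003  0.0004  0.0004  0.0006  0.0007  0.0001
  0.0001  0.0001 -0.0004]
```

```bash
python3 -m creep '0 1.5 -0.23 0.05 0.002 0.002 0;0 1.5 0 0 0 0 0;0 1 0 0 0 0 0;0 0 0 0 0 0 0;0 0 0 0 0 0 0'
python3 - <<'E'
from h import *
delta((.4885,-.1996,.098),1.231)
p,d=ctrl.camera("scene");cv2.imwrite("pics/s3.png",cv2.resize(p[200:300,180:280],(600,600),interpolation=2))
E
```

```text
time_s: 9.65
eef_pos: [0.4878, -0.1999, 0.1021]
eef_rot: [0.696, 0.12, 0.698, -0.12]
wrist_force: [0.1, 1.1, -1.5]
opening: 0.572
t 9.65 pos [ 0.4878 -0.1999  0.1021] yaw y 1.229 op 0.572 F [ 0.1  1.1 -1.5]
shift cm [0.41 0.05 0.06] rot [-0.0016 -0.0025 -0.0006] q6 [-0.61  0.23  1.83 -0.    1.08 -1.84]
```

View pics/s3.png

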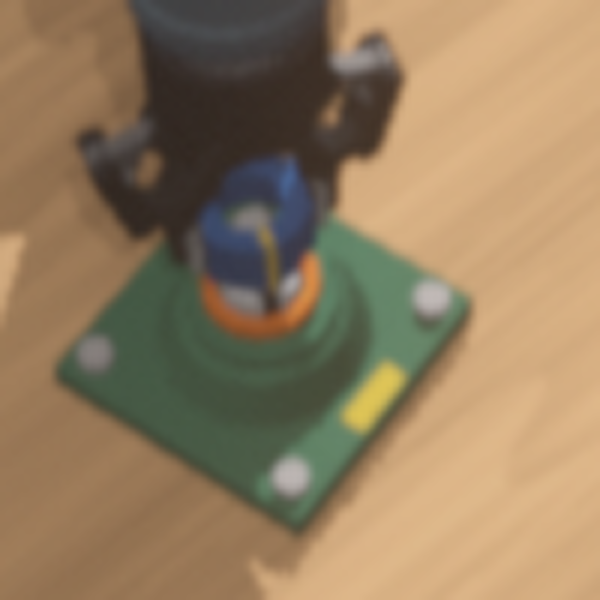

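```bash
python3 -m creep '0 0.4 0.05 0.06 0 0 0;0 0.3 0 0 0 0 0;0 0 0 0 0 0 0'
python3 - <<'E'
from h import *
delta((.4885,-.1996,.094),1.231)
o,P,R=pose(); p,d=ctrl.camera("wrist"); np.savez("w7.npz",P=P,R=R,d=d);cv2.imwrite("pics/w7.png",p)
cv2.imwrite("pics/z9.png",cv2.resize(p[190:350,180:340],(600,600),interpolation=2))
E
```

```text
time_s: 10.07
eef_pos: [0.4892, -0.1999, 0.0956]
eef_rot: [0.697, 0.12, 0.697, -0.12]
wrist_force: [0.1, 0.6, -2.1]
opening: 0.577
t 10.075 pos [ 0.4892 -0.1999  0.0956] yaw y 1.23 op 0.577 F [ 0.1  0.6 -2.1]
shift cm [ 0.16  0.   -0.07] rot [-0.0015 -0.0007 -0.0001] q6 [-0.61  0.25  1.83 -0.    1.07 -1.84]
```

View pics/z9.png

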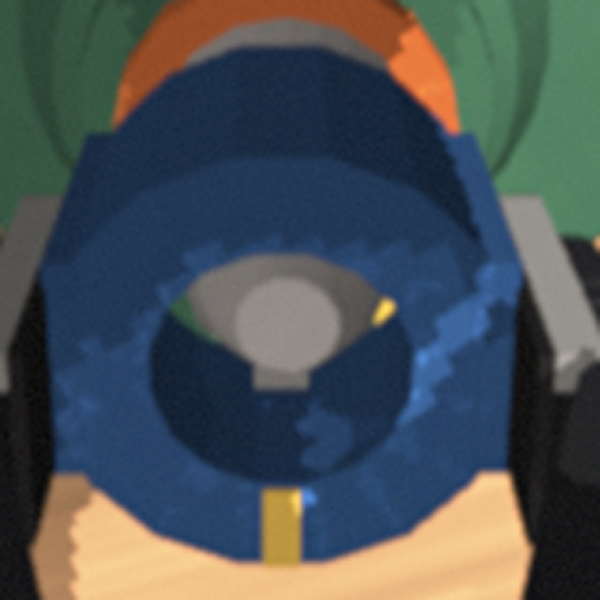

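Run:
```python
from h import *
f=np.load("w7.npz");P,R=f["P"],f["R"]
g=lambda x,y,z:(R.T@(wpix(180+x/3.75,190+y/3.75,z,P,R)-P)*1000).round(2)
zt=P[2]-.0058+.034
print("bore x",g(150,370,zt),g(412,370,zt),"y",g(281,254,zt),g(281,485,zt))
print("outer y",g(281,157,zt),g(281,562,zt),"x",g(45,370,zt),g(515,370,zt))
print("nose",g(235,325,.116),g(341,325,.116),g(288,276,.116),g(288,374,.116))
```

```text
bore x [-28.2  -14.72   0.12] [-28.2   13.13   0.11] y [-28.19  -0.8  -13.7 ] [-28.21  -0.79  14.73]
outer y [-28.18  -0.8  -24.6 ] [-28.22  -0.79  25.08] x [-28.2  -25.88   0.12] [-28.2   24.07   0.11]
nose [-20.37  -5.95  -0.45] [-20.36   5.94  -0.45] [-2.036e+01 -2.000e-02 -6.640e+00] [-2.037e+01  1.000e-02  5.920e+00]
```

```bash
python3 -m creep '0 0 0.08 -0.08 0 0 0;0 0 0 0 0 0 0'
python3 - <<'E'
from h import *
delta((.4885,-.1996,.094),1.231)
o,P,R=pose(); p,d=ctrl.camera("wrist"); np.savez("w8.npz",P=P,R=R,d=d)
cv2.imwrite("pics/z10.png",cv2.resize(p[230:310,220:300],(600,600),interpolation=2))
E
```

```text
time_s: 10.38
eef_pos: [0.4889, -0.1989, 0.096]
eef_rot: [0.697, 0.12, 0.697, -0.12]
wrist_force: [0.6, 0.4, -2.3]
opening: 0.576
t 10.375 pos [ 0.4889 -0.1989  0.096 ] yaw y 1.23 op 0.576 F [ 0.6  0.4 -2.3]
shift cm [ 0.2  -0.08 -0.01] rot [-0.0015 -0.      0.    ] q6 [-0.61  0.24  1.83 -0.    1.07 -1.84]
```

View pics/z10.png

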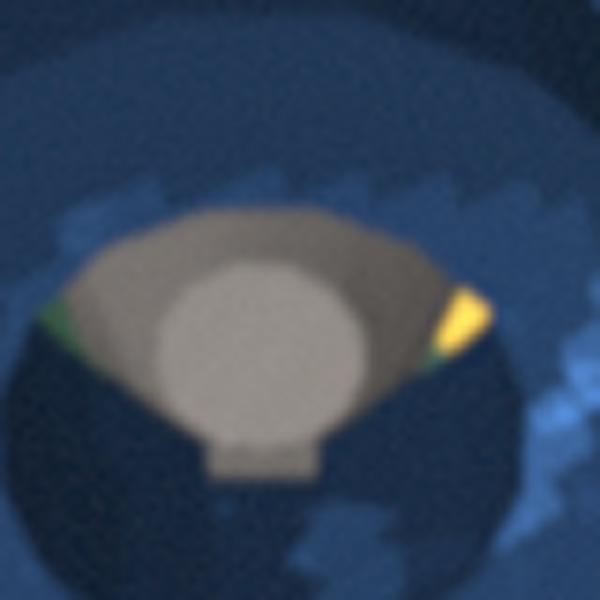

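```bash
python3 -m creep '0 0.4 0.01 -0.03 0 0 0;0 0.3 0 0 0 0 0;0 0.2 0 0 0 0 0;0 0 0 0 0 0 0'
python3 - <<'E'
from h import *
delta((.4886,-.1988,.080),1.231)
E
```

```text
time_s: 10.92
eef_pos: [0.4885, -0.1987, 0.0862]
eef_rot: [0.697, 0.12, 0.697, -0.12]
wrist_force: [-0.3, -0.4, -1.8]
opening: 0.575
t 10.925 pos [ 0.4885 -0.1987  0.0862] yaw y 1.229 op 0.575 F [-0.3 -0.4 -1.8]
shift cm [ 0.62 -0.01  0.01] rot [-0.0015 -0.0002 -0.    ] q6 [-0.61  0.26  1.84 -0.    1.05 -1.84]
```

```bash
python3 -m creep '0 0.3 0 0 0 0 0;0 0.1 0 0 0 0 0;0 0.1 0 0 0 0 0;0 0 0 0 0 0 0'
python3 - <<'E'
from h import *
delta((.4886,-.1988,.078),1.231)
E
```

```text
time_s: 11.42
eef_pos: [0.4886, -0.1988, 0.0809]
eef_rot: [0.697, 0.12, 0.697, -0.12]
wrist_force: [0.1, -1.2, -1.6]
opening: 0.574
t 11.425 pos [ 0.4886 -0.1988  0.0809] yaw y 1.229 op 0.574 F [ 0.1 -1.2 -1.6]
shift cm [ 0.29 -0.    0.  ] rot [-0.0016 -0.0001 -0.    ] q6 [-0.61  0.27  1.84 -0.    1.03 -1.84]
```

```bash
python3 -m creep '0 0.07 0 0 0 0 0;0 0.07 0 0 0 0 0'
python3 -m creep '0 0.05 0 0 0 0 0;0 0.05 0 0 0 0 0'
```

```text
time_s: 11.68
eef_pos: [0.4887, -0.1989, 0.0796]
eef_rot: [0.697, 0.12, 0.697, -0.12]
wrist_force: [0.5, 0.5, -1.7]
opening: 0.574
time_s: 11.92
eef_pos: [0.4888, -0.1989, 0.0786]
eef_rot: [0.697, 0.12, 0.697, -0.12]
wrist_force: [0.0, -0.7, -1.6]
opening: 0.578
```

```bash
python3 -m creep '0 0.06 0 0 0 0 0;0 0.06 0 0 0 0 0'
python3 -m creep '0 0.05 0 0 0 0 0;0 0.05 0 0 0 0 0'
python3 -m creep '0 0.05 0 0 0 0 0;0 0.05 0 0 0 0 0'
```

```text
time_s: 12.18
eef_pos: [0.4888, -0.1989, 0.0773]
eef_rot: [0.697, 0.12, 0.697, -0.12]
wrist_force: [0.4, 0.3, -3.2]
opening: 0.571
time_s: 12.42
eef_pos: [0.4887, -0.1989, 0.0762]
eef_rot: [0.697, 0.12, 0.697, -0.12]
wrist_force: [-0.1, 0.5, -2.1]
opening: 0.575
time_s: 12.68
eef_pos: [0.4888, -0.1989, 0.0751]
eef_rot: [0.697, 0.12, 0.697, -0.12]
wrist_force: [0.8, 0.3, -2.6]
opening: 0.574
```

```bash
python3 -m creep '0 0.1 0 0 0 0 0;0 0.1 0 0 0 0 0;0 0.1 0 0 0 0 0'
python3 -m creep '0 0.06 0 0 0 0 0;0 0.06 0 0 0 0 0'
python3 -m creep '0 0.06 0 0 0 0 0;0 0.06 0 0 0 0 0'
```

```text
time_s: 13.05
eef_pos: [0.4888, -0.1989, 0.072]
eef_rot: [0.697, 0.12, 0.697, -0.12]
wrist_force: [-0.6, -0.3, -2.6]
opening: 0.575
time_s: 13.3
eef_pos: [0.4888, -0.1989, 0.0708]
eef_rot: [0.697, 0.12, 0.697, -0.12]
wrist_force: [-2.1, 0.8, 4.1]
opening: 0.575
time_s: 13.55
eef_pos: [0.4888, -0.1989, 0.0707]
eef_rot: [0.697, 0.12, 0.697, -0.12]
wrist_force: [-2.9, 0.4, 5.8]
opening: 0.573
```

```bash
python3 -m creep '0 0.1 0 0 0 0 0;0 0.1 0 0 0 0 0'
python3 -m creep '0 0.12 0 0 0 0 0;0 0.12 0 0 0 0 0'
python3 -m creep '0 0.12 0 0 0 0 0;0 0.12 0 0 0 0 0'
```

```text
time_s: 13.8
eef_pos: [0.4888, -0.1989, 0.0699]
eef_rot: [0.697, 0.12, 0.697, -0.12]
wrist_force: [-3.2, 2.4, 5.4]
opening: 0.574
time_s: 14.05
eef_pos: [0.4888, -0.1989, 0.0688]
eef_rot: [0.697, 0.12, 0.697, -0.12]
wrist_force: [-3.4, 1.4, 6.0]
opening: 0.576
time_s: 14.3
eef_pos: [0.4888, -0.1989, 0.0677]
eef_rot: [0.697, 0.12, 0.697, -0.12]
wrist_force: [-2.8, 1.8, 4.7]
opening: 0.578
```

```bash
python3 -m creep '0 0.12 0 0 0 0 0;0 0.12 0 0 0 0 0;0 0.12 0 0 0 0 0;0 0.12 0 0 0 0 0'
python3 -m creep '0 0.1 0 0 0 0 0;0 0.1 0 0 0 0 0'
python3 -m creep '0 0.1 0 0 0 0 0;0 0.1 0 0 0 0 0'
```

```text
time_s: 14.8
eef_pos: [0.4888, -0.1989, 0.0655]
eef_rot: [0.697, 0.12, 0.697, -0.12]
wrist_force: [-2.6, 2.2, 5.4]
opening: 0.574
time_s: 15.05
eef_pos: [0.4888, -0.1989, 0.0647]
eef_rot: [0.696, 0.12, 0.697, -0.12]
wrist_force: [-3.4, 2.0, 5.8]
opening: 0.577
time_s: 15.3
eef_pos: [0.4888, -0.1989, 0.0639]
eef_rot: [0.696, 0.12, 0.697, -0.12]
wrist_force: [-2.7, 1.0, 6.1]
opening: 0.575
```

```bash
python3 -m creep '0 0.1 0 0 0 0 0;0 0.08 0 0 0 0 0'
python3 -m creep '0 0.1 0 0 0 0 0'
python3 - <<'E'
from h import *
delta((.4886,-.1988,.064),1.231)
o,P,R=pose(); p,d=ctrl.camera("wrist"); np.savez("w9.npz",P=P,R=R,d=d);cv2.imwrite("pics/w9.png",p)
E
```

```text
time_s: 15.55
eef_pos: [0.4889, -0.1989, 0.0638]
eef_rot: [0.696, 0.119, 0.698, -0.12]
wrist_force: [-3.3, 1.2, 7.1]
opening: 0.575
time_s: 15.68
eef_pos: [0.4889, -0.1989, 0.0637]
eef_rot: [0.696, 0.119, 0.698, -0.12]
wrist_force: [-5.1, 2.8, 10.2]
opening: 0.578
t 15.675 pos [ 0.4889 -0.1989  0.0637] yaw y 1.231 op 0.578 F [-5.1  2.8 10.2]
shift cm [-0.03  0.   -0.03] rot [-0.0003 -0.0019  0.001 ] q6 [-0.61  0.3   1.84 -0.    1.   -1.84]
```

View pics/w9.png

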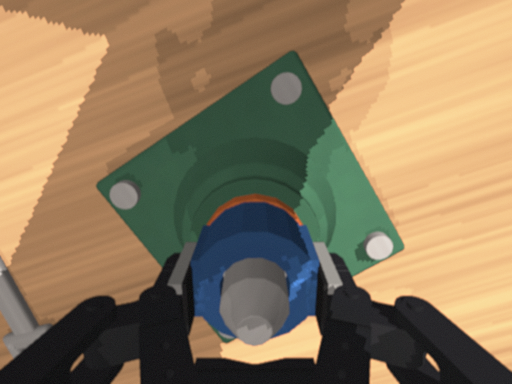

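```bash
python3 -m creep '1 0 0 0 0 0 0;1 0 0 0 0 0 0;1 0 0 0 0 0 0;1 0 0 0 0 0 0;1 0 0 0 0 0 0;1 0 0 0 0 0 0'
python3 -m creep '1 -2 0 0 0 0 0;1 -3 0 0 0 0 0;1 -4 0 0 0 0 0;1 -4 0 0 0 0 0;1 0 0 0 0 0 0'
python3 - <<'E'
from h import *
delta((.4886,-.1988,.064),1.231)
o,P,R=pose(); p,d=ctrl.camera("wrist"); np.savez("w10.npz",P=P,R=R,d=d);cv2.imwrite("pics/w10.png",p)
p,d=ctrl.camera("scene");cv2.imwrite("pics/s4.png",cv2.resize(p[200:300,180:280],(600,600),interpolation=2))
E
```

```text
time_s: 16.48
eef_pos: [0.4897, -0.1995, 0.0641]
eef_rot: [0.697, 0.119, 0.697, -0.12]
wrist_force: [-0.2, 0.6, -0.9]
opening: 1.001
time_s: 17.1
eef_pos: [0.4891, -0.1989, 0.197]
eef_rot: [0.696, 0.12, 0.698, -0.12]
wrist_force: [-0.7, -0.4, -0.4]
opening: 0.999
t 17.1 pos [ 0.4891 -0.1989  0.197 ] yaw y 1.231 op 0.999 F [-0.7 -0.4 -0.4]
shift cm [ 1.33e+01  1.00e-02 -3.00e-02] rot [-0.0005 -0.0021  0.0009] q6 [-0.61  0.11  1.76 -0.    1.27 -1.84]
```

View pics/w10.png

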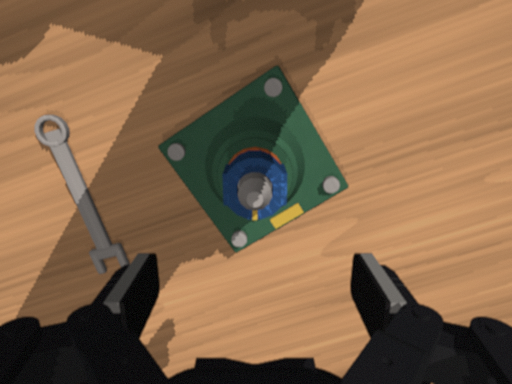

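View pics/s4.png

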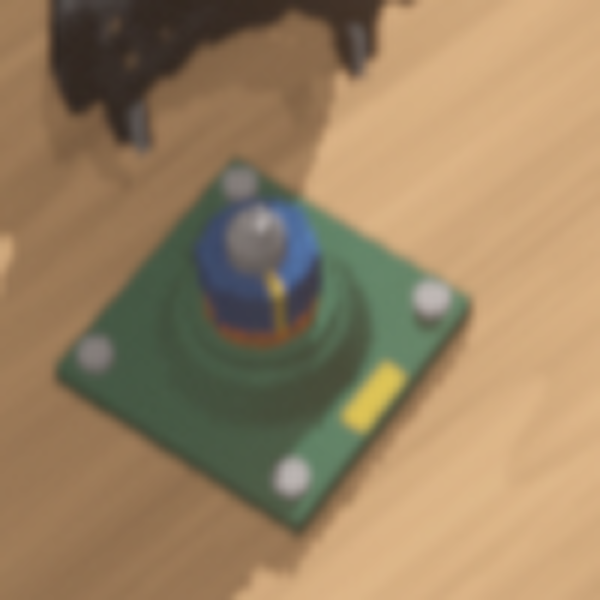

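Run:
```python
from h import *
f=np.load("w10.npz");P,R,d=f["P"],f["R"],f["d"]
c=ctrl.calibration("wrist");K=c["mtx"];T=np.array(c["tool_from_camera"])
def pt(u,v):
    D=d[v,u]; return P+R@(T[:3,:3]@(np.array([(u-K[0,2])/K[0,0],(v-K[1,2])/K[1,1],1])*D)+T[:3,3])
for uv in((232,185),(230,190),(280,185),(279,192),(255,166),(240,172),(270,172),(254,190),(190,170),(320,160)): print(uv,pt(*uv).round(4))
```

```text
(232, 185) [ 0.4798 -0.2155  0.091 ]
(230, 190) [ 0.4828 -0.2182  0.0921]
(280, 185) [ 0.4922 -0.1801  0.0913]
(279, 192) [ 0.4971 -0.1826  0.0921]
(255, 166) [ 0.4711 -0.1934  0.0927]
(240, 172) [ 0.472  -0.2059  0.0913]
(270, 172) [ 0.4795 -0.1841  0.0922]
(254, 190) [ 0.4823 -0.1981  0.1152]
(190, 170) [ 0.47   -0.2619  0.0166]
(320, 160) [ 0.5033 -0.1367  0.0175]
```

Collar top is at about 0.092 m all round, which is the home height and level. Handing in.

Run:
```python
from h import *
print(ctrl.hand_in())
```

```text
the job is handed in; nothing more can be done
None
```

The blue collar is on the spindle, pressed home and released, and I handed the job in at about 17 s of the 54 s. The hand-in gave no verdict, so this rests on my own checks.

- **Which collar:** I took the one farthest to the robot's right, gripped by its flats. The other collars were not approached.
- **Keyway:** I found its direction in the wrist camera (about -0.34 rad in world axes) and turned the collar to match before lowering. The tab dropped in with no contact on the shoulder, so no feeling was needed.
- **Pressing:** The ring met the collar at the expected height, and it took about 8 N to push it down the last 7 mm. The wrist reading reached about 10 N upward, or about 14 N with sideways force and the collar's weight, well under 40 N.
- **Last checks:**
  - The depth image put the collar's top at 0.091 to 0.093 m all round; home is 0.092 m, so it is level and down.
  - The gripper is open and about 13 cm clear, with the wrist force back to about zero.
  - The wrench looks unmoved.
  - I did not re-measure the tin and the spacer, but the arm never touched them.
- **Disagreement:** The top camera's early estimate of the spindle axis was 5 to 6 mm off the wrist camera's. I used the wrist camera, corrected by looking at the nose through the collar's bore.

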